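# Shut the block incubator and click its start key

### The job

Close the open lid of the dry block incubator fully, then start the run on the control pad beside it: press the large round start key straight down only until its dome clicks (the resistance suddenly drops), no further - do not push it on into its end stop - and let it spring back. Leave the two small square keys unpressed and the bottle and carton where they are.

Things in the scene. Friction and masses are not known exactly. Their poses are not given: they have to be found in the camera images.
- heater_lid (a joint): Opening angle of the incubator's lid in rad: 0 = shut (level); starts at 0.6 to 1.05. A stiff hinge (friction 0.35 N m) keeps the 250 g lid where it is left. Grey plastic lid, 172 mm from rear to front edge, 180 mm wide, 20 mm thick, with a black lip 60 mm wide sticking out 12 mm at the middle of its front edge.
- lid_press (a point): Point on the lid's upper (outer) face, on its centre line, 145 mm from the hinge axis along the lid, 31 mm behind the front edge. Turns with the lid: z = outward normal of the upper face, x = along the lid from front edge to hinge, y = parallel to the hinge. Lid shut: 111 mm above the bench.
- lid_hinge (a point): Middle of the hinge axis at the rear of the incubator (white fixed box, 190 x 190 x 85 mm high), in the plane of the lid's underside, 91 mm above the bench. Axes stay with the box: x from front to rear (away from the robot), y along the hinge, z up. At angle a the lid's underside runs from here along (-cos a, 0, sin a), so it shuts by swinging its front edge towards -x and down.
- start_key_top (a point): Centre of the top of the round start key: dark grey cap 29 mm across, 12 mm proud of the control pad, its top 48 mm above the bench. Moves down with the key. The pad is a fixed flat box with a white face, 120 mm deep (x) x 190 mm wide (y) x 36 mm high; the point's axes are the pad's, z up. The round key is near the pad's +y end.
- start_key (a joint): How far the start key is pressed, in m: 0 = up. Tactile dome: 1.9 N at rest, climbing to a peak of about 4.6 N at 1.6 mm, then dropping (the click) to about 1.2 N at 4.2 mm, then climbing again, 4.7 N at 6 mm, to a hard stop at 7 mm. It has clicked beyond 2 mm; beyond 6.2 mm it is being pushed into its stop. Springs back.
- back_key (a joint): How far the nearer small square key is pressed, in m (0 = up). 17 mm square cap, 8 mm proud of the pad, centre 67 mm from the round key towards the pad's -y end. Same dome; must stay unpressed.
- next_key (a joint): How far the farther small square key is pressed, in m (0 = up). Same cap, 115 mm from the round key towards the pad's -y end. Must stay unpressed.
- bottle_mid (a point): Middle (half-way up, 55 mm) of a loose plastic bottle, 52 mm in diameter, 110 mm high, standing upright. Bystander.
- carton_mid (a point): Middle of a loose white carton with a blue band, 85 x 60 x 45 mm high. Bystander.
Not all that is in view belongs to the job. There is more than one size of the part that bears start_key_top; the job needs the largest.

How it is judged:
On the way, in this order (a step that is already met when the one before it is completed fails the run):
1. the incubator's lid is fully shut while the start key is still up (value of joint heater_lid below 0.06 rad and value of joint start_key below 0.001 m), for 0.2 s.
2. the start key is pressed past its click (2 mm) with the lid shut (value of joint start_key above 0.002 m and value of joint heater_lid below 0.06 rad), for 0.02 s.
At the end, for the whole second after the job is handed in: The lid is shut (within 0.06 rad), the start key has been clicked once the lid was shut and has sprung back (under 1 mm), the square keys are up (under 1 mm), and the bottle and carton are within 20 mm of where they stood (all of step 1 and value of joint each of back_key, next_key below 0.001 m and distance of each of bottle_mid, carton_mid from where it was at the start of the episode below 0.02 m); the robot touches nothing.
It fails at once if the start key is pushed past its click into its end stop (more than 6.2 mm) (value of joint start_key above 0.0062 m).
It fails at once if the start key is clicked while the lid is open (value of joint start_key above 0.002 m and value of joint heater_lid above 0.06 rad).
It fails at once if a square key is clicked (more than 2 mm) (value of joint any of back_key, next_key above 0.002 m).
It fails at once if the bottle or carton is knocked (moved more than 20 mm) (distance of any of bottle_mid, carton_mid from where it was at the start of the episode above 0.02 m).
It also fails if it takes over 72 s, if anything falls off the work surface, if the arm or the gripper's body presses on something with over 40 N, if the wrist force passes 120 N, or if a joint passes its speed limit or range.

### The arm

A 7-joint arm with a two-finger parallel gripper is mounted at the origin on the work surface. World frame = base frame: x ahead of the robot, y to its left, z up, the work surface at z = 0. Lengths are in m, angles in rad, forces in N, time in s.
With the tool pointing down it reaches from about 0.4 to 0.85 m from the base axis. Payload 4.5 kg.
Tool frame: the origin (TCP) lies at the very end of the fingers, on their centre line; the grasp point (between the pads) lies 19 mm behind it; z points along the fingers, x is the direction in which the jaws open and shut, and the axes are right-handed (so a half turn about z gives the same grasp; the last joint's range is limited). The gripper opens to 88 mm and grips with 3 to 60 N. Pads are 18 mm wide; open, the fingers measure 123 mm over their backs; the gripper's body (75 mm by 187 mm) begins 45 mm behind the grasp point.
Start: joints at [-1.211, 0.689, -0.195, 1.565, 0.157, 0.902, -0.215], TCP at [0.2, 0.592, 0.208] pointing down, gripper open.
Joint ranges: [-3.01, 3.01], [-0.46, 2.08], [-1.47, 1.51], [0.13, 2.56], [-1, 4.14], [0.04, 2.09], [-2.66, 2.66]. Speed limits (rad/s): [2.57, 2.57, 3.14, 3.14, 3.14, 3.14, 3.14].

### API

Orientations are given as a unit quaternion [x, y, z, w].
In Python, from plant import * gives the robot as it stands.
- The arm moves only by the tool apply_moves, never from a script. Its argument "series" is a list of rows, each an object of numbers: "x", "y", "z": the shift along the tool's x, y, z in units of 80 cm (1.0 is 80 cm); "wx", "wy", "wz": the turn, a rotation vector about the tool's x, y, z in units of pi rad (1.0 is pi rad); "fingers": the opening, from -1 (shut) to 1 (fully open), so that 0 is half open. In form: [{"x": .., "y": .., "z": .., "wx": .., "wy": .., "wz": .., "fingers": ..}, ...]. A call has 1 to 8 rows; each row shifts and turns the pose as measured when the row begins, along the tool's axes as they then stand; what a row does not reach is not made up. A row lasts 1/8 s, in which the tool goes at most 62.5 mm and 10.7 degrees, less where a joint would pass 70% of its speed; a pose out of reach is approached as far as the arm can. A call with a number of a shift or a turn outside -1 to 1 is refused whole. A call with a gripper value outside its range is refused whole. The fingers move at their own pace and stop on an object; "force" is the grip in N (left out, the last holds). Time passes only in rows, so rows that do not move let the fingers close. It gives the time, the measured TCP pose, the force and the opening at its end, in the units of the state.
- get_state(): the state, without advancing time (a new reading comes with each control period).
- snapshot(name): name is "scene" or "top" or "wrist"; returns (picture, depth): 400x640x3 uint8, red, green, blue; 400x640 float32, m along the optical axis (not along the pixel's ray), 0 where there is no reading.
- camera_model(name): a dict with "camera_matrix" (3x3 intrinsics, pixels), "world_from_camera" (4x4, takes a point from camera to world coordinates). Camera axes: x right, y up, looking along -z (the intrinsics and any distortion apply to the point x, -y, -z); pixel columns grow to the right and rows downward; lengths in m; the calibration is good to about 2 mm. A picture is of the moment at which its call begins: read the wrist's pose just before it. camera_model takes no time and is no camera call; for the wrist camera it gives the pose at the moment of the call.
- finish_job(): hands the job in, once; it reports no verdict.
The state is a dict: "clock": time; "q": joint angles; "qd": joint speeds; "joint_torque": joint torques, N m; "tool_pos": TCP position; "eef_rot": TCP orientation; "contact_force": force on the tool from outside, world axes, zero at the start; "moment": the same for the moment, N m; "opening": opening from 0.0 (shut) to 1.0 (fully open).
Only numpy, scipy, OpenCV 4.12 (cv2) and the standard library are available. Lean on these libraries where they do the work, as an engineer would, in place of code of your own. Each camera call takes 0.05 s, during which the arm holds its last target. There are 200 camera calls.

## Working session

There is one attempt and no reset: what is moved stays moved. The work goes in short steps, Python scripts to look and compute and a tool call to move; the robot and the scene stay as the last step left them, time stands still between calls to the robot, and variables do not carry over. Pictures are saved under pics/ and viewed, about 8 in all and at most 12, crops included, and the job is handed in when it is done.

Besides the shell and the picture viewer there is one more tool, called after "Call:" as name(argument=value, ...), one argument or row to a line, values as JSON. apply_moves: Moves the arm, as the interface text tells. Its arguments: {"type":"object","properties":{"series":{"type":"array","items":{"type":"object","properties":{"x":{"type":"number"},"y":{"type":"number"},"z":{"type":"number"},"wx":{"type":"number"},"wy":{"type":"number"},"wz":{"type":"number"},"fingers":{"type":"number"}}}},"force":{"type":"number"}},"required":["series"]}

```bash
mkdir -p pics; cat > h.py <<'E'
from plant import *
import numpy as np, cv2
from scipy.spatial.transform import Rotation as R
def save(n,im): cv2.imwrite('pics/'+n+'.png',cv2.cvtColor(im,cv2.COLOR_RGB2BGR))
def pts(dep,cm):
    K=np.array(cm['camera_matrix']);T=np.array(cm['world_from_camera'])
    v,u=np.mgrid[:dep.shape[0],:dep.shape[1]]
    P=np.stack([(u-K[0,2])/K[0,0]*dep,-(v-K[1,2])/K[1,1]*dep,-dep],-1)
    return P@T[:3,:3].T+T[:3,3]
E
python3 - <<'E'
from h import *
s=get_state();print({k:np.round(s[k],3) for k in s})
for n in('scene','top'):
    im,d=snapshot(n);cm=camera_model(n);print(n,{k:np.round(cm[k],3).tolist() for k in cm})
    save(n,im);np.savez(n+'.npz',im=im,d=d,P=pts(d,cm))
E
```

```text
{'clock': np.float64(0.0), 'q': array([-1.211,  0.69 , -0.195,  1.566,  0.157,  0.903, -0.215]), 'qd': array([ 0.   ,  0.001, -0.   , -0.001,  0.001, -0.001, -0.   ]), 'joint_torque': array([-1.0000e-03, -5.2757e+01, -1.2670e+00, -1.5343e+01, -5.3000e-02,
        6.0000e-03,  0.0000e+00]), 'tool_pos': array([0.2  , 0.591, 0.208]), 'eef_rot': array([ 0.812,  0.583, -0.001,  0.001]), 'contact_force': array([-0.385,  0.357, -0.494]), 'moment': array([-0.059, -0.005, -0.002]), 'opening': np.float64(1.001)}
scene {'camera_matrix': [[473.692, 0.0, 325.117], [0.0, 473.692, 205.524], [0.0, 0.0, 1.0]], 'world_from_camera': [[0.689, -0.425, 0.587, 1.128], [0.725, 0.407, -0.555, -0.51], [-0.003, 0.808, 0.589, 0.637], [0.0, 0.0, 0.0, 1.0]]}
top {'camera_matrix': [[495.838, 0.0, 325.355], [0.0, 495.838, 192.633], [0.0, 0.0, 1.0]], 'world_from_camera': [[-0.018, 0.988, -0.156, 0.45], [-1.0, -0.017, 0.011, 0.004], [0.009, 0.156, 0.988, 1.032], [0.0, 0.0, 0.0, 1.0]]}
```

View pics/scene.png

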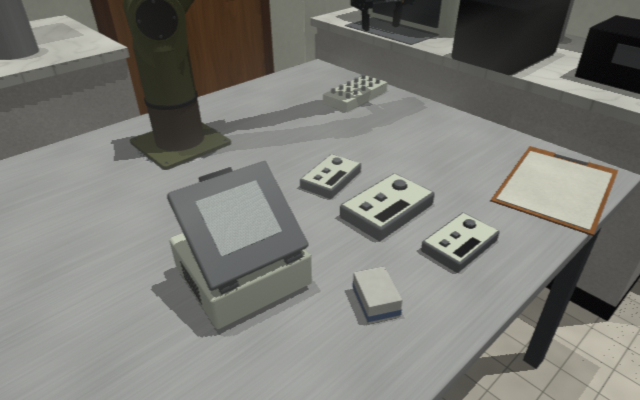

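View pics/top.png

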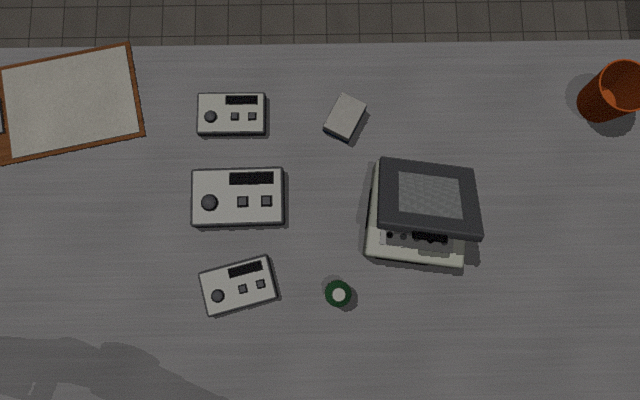

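The top view shows three pads, each with a round key: (211,117) small, (209,202) largest and (217,296) small. The middle one is the one I want. The incubator is at (425,210) with its lid open, the bottle at (338,293) and the carton at (345,117). Next I'll measure them.

```bash
cat > m.py <<'E'
from h import *
Z=np.load('top.npz');im,P=Z['im'],Z['P'];S=np.load('scene.npz')
K=lambda u,v:np.round(P[v,u],4)
for n,c in dict(key=(209,202),sk1=(242,201),sk2=(266,201),face=(225,215),keyA=(211,117),keyB=(217,296),bottle=(338,293),carton=(345,117)).items(): print(n,K(*c))
print('scene key',np.round(S['P'][184,399],4))
def rectof(m,PP,zr,n):
    k,l,st,_=cv2.connectedComponentsWithStats(m.astype(np.uint8))
    for i in range(1,k):
        if st[i,4]>150:
            q=PP[l==i]; r=cv2.minAreaRect((q[:,:2]*1000).astype(np.float32)); print(n,st[i,4],np.round(r[0],1),np.round(r[1],1),round(r[2],1),np.round(np.median(q[:,2]),4))
for nm,Q in(('top',P),('scene',S['P'])):
    z=Q[...,2]; w=(Q[...,0]>.2)&(Q[...,0]<.85)&(abs(Q[...,1])<.55)
    rectof((z>.026)&(z<.043)&w,Q,0,nm+' face')
    rectof((z>.0435)&(z<.053)&w,Q,0,nm+' keytop/carton')
    rectof((z>.095)&w,Q,0,nm+' high')
    rectof((z>.075)&(z<.092)&w,Q,0,nm+' box')
# lid plane from scene & top
for nm,(D,(a,b,c,d)) in dict(top=(Z,(385,470,170,225)),scene=(S,(200,280,185,260))).items():
    q=D['P'][c:d,a:b].reshape(-1,3);q=q[q[:,2]>.1];
    for _ in range(5):
        m=q.mean(0);n=np.linalg.svd(q-m,full_matrices=False)[2][2];n*=np.sign(n[2]);q=q[abs((q-m)@n)<.006]
    print(nm,'lid n',n.round(3),'m',m.round(3),len(q),'tilt',np.arccos(n[2]))
E
python3 m.py
```

```text
key [0.5897 0.2255 0.0495]
sk1 [0.5916 0.1609 0.042 ]
sk2 [0.591  0.1128 0.0409]
face [0.5648 0.1963 0.0339]
keyA [0.7701 0.2276 0.036 ]
keyB [0.4047 0.2095 0.0359]
bottle [ 0.4094 -0.0261  0.1126]
carton [ 0.7629 -0.0507  0.045 ]
scene key [0.5963 0.2215 0.0492]
top face 2055 [782.6 189.2] [142.1  89.9] 89.4 0.028
top face 5169 [604.  172.3] [120.7 189.2] 0.7 0.0362
top face 2619 [424.8 171.4] [ 90.3 143. ] 14.5 0.0283
top keytop/carton 822 [768.  -50.3] [59.8 84.6] 61.6 0.0453
top high 7606 [ 544.5 -142.2] [261.6 230.9] 81.5 0.1741
top box 3039 [ 556.7 -186.2] [190.1 187.7] 81.3 0.0851
top box 259 [406.9 -27.3] [41.7 42.7] 89.1 0.081
scene face 1148 [426.7 174.6] [ 91.3 145.4] 13.4 0.0292
scene face 2812 [604.5 174.7] [123.5 192.3] 0.9 0.0373
scene face 1993 [784.2 191.7] [145.8  90.9] 89.6 0.0286
scene face 875 [ 599.  -236.3] [260.9 131.6] 37.3 0.0346
scene face 338 [773.7 -72.1] [98.7 48.3] 8.3 0.0344
scene keytop/carton 1222 [769.1 -47.8] [59.9 86.5] 61.2 0.0455
scene keytop/carton 457 [ 641.8 -211.6] [203.7  72.3] 59.0 0.0485
scene high 11278 [ 575.5 -186.5] [180. 157.] 81.4 0.1591
scene box 1988 [ 558.7 -184.4] [188.9 192. ] 81.5 0.0848
top lid n [ 0.63  -0.086  0.772] m [ 0.577 -0.185  0.167] 801 tilt 0.689186094930629
scene lid n [ 0.556 -0.046  0.83 ] m [ 0.586 -0.191  0.161] 824 tilt 0.5922844930098273
```

```bash
cat > k.py <<'E'
from h import *
for nm,(u0,v0) in dict(top=(209,202),scene=(399,184)).items():
    D=np.load(nm+'.npz');im=D['im'];cm=camera_model(nm);K=np.array(cm['camera_matrix']);T=np.array(cm['world_from_camera'])
    dark=(im.max(2)<110).astype(np.uint8);sub=np.zeros_like(dark);r=16
    sub[v0-r:v0+r,u0-r:u0+r]=dark[v0-r:v0+r,u0-r:u0+r]
    P=D['P'];mk=(sub>0)&(P[...,2]>.0435)&(P[...,2]<.056)
    for z,mm in((.048,mk),):
        k,l,st,c=cv2.connectedComponentsWithStats(mm.astype(np.uint8));i=1+np.argmax(st[1:,4]);u,v=c[i]
        ray=T[:3,:3]@np.array([(u-K[0,2])/K[0,0],-(v-K[1,2])/K[1,1],-1]);p=T[:3,3]+ray*(z-T[2,3])/ray[2]
        q=P[l==i];print(nm,c[i].round(1),st[i],'ray',p.round(4),'med z',np.median(q[:,2]).round(4),'rect',cv2.minEnclosingCircle((q[:,:2]*1000).astype(np.float32)))
im=np.load('top.npz')['im'];save('crop',cv2.resize(im[85:325,180:380],None,fx=3,fy=2.5*1.2*.8))
# lid: angle and hinge from top-view points of upper face
ex=np.array([np.cos(np.radians(-8.6)),np.sin(np.radians(-8.6))]);c0=np.array([.5575,-.185])
for nm in('top','scene'):
    P=np.load(nm+'.npz')['P'].reshape(-1,3);d=P[:,:2]-c0;x=d@ex;y=d@[-ex[1],ex[0]]
    s=(abs(x)<.14)&(abs(y)<.06)&(P[:,2]>.115)&(P[:,2]<.25);x,z=x[s],P[s,2]
    f=np.polyfit(x,z,1)
    for _ in range(6): e=abs(z-np.polyval(f,x));x,z=x[e<.008],z[e<.008];f=np.polyfit(x,z,1)
    print(nm,'lid angle',np.arctan(-f[0]),'z at x=-.02',np.polyval(f,-.02),'x rng',x.min(),x.max(),'zmax',z.max(),len(x))
E
python3 k.py
```

```text
top [208.3 201.5] [202 195  14  14 144] ray [0.5909 0.2272 0.048 ] med z 0.0471 rect ((590.917724609375, 227.10060119628906), 14.310688018798828)
scene [399.4 183.4] [394 180  12   8  65] ray [0.5944 0.2253 0.048 ] med z 0.0479 rect ((593.0037841796875, 227.35452270507812), 13.176179885864258)
top lid angle 0.6233954599513838 z at x=-.02 0.19545502538378692 x rng -0.05049366770046766 0.09315603141256622 zmax 0.21299528540506574 4472
scene lid angle 0.6310284746043021 z at x=-.02 0.19612590677010844 x rng -0.047944100682119704 0.09310463687006604 zmax 0.2115451618725227 6771
```

View pics/crop.png

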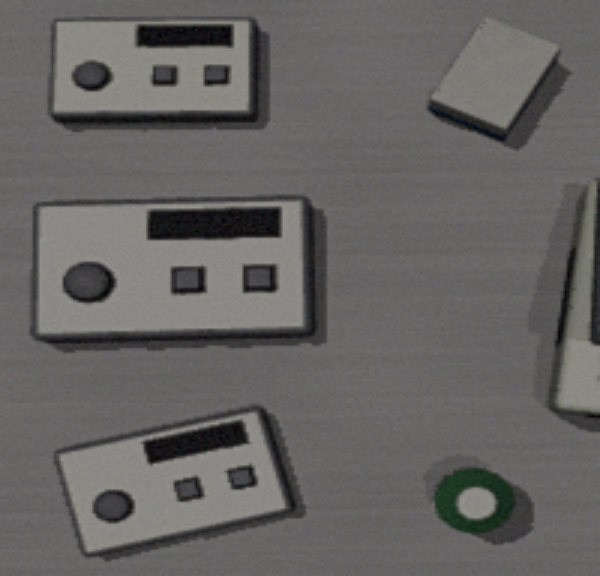

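The crop confirms the choice: the largest pad is in the middle, with its key at crop (88,282), world (0.592, 0.227, 0.048). The lid is at about 0.63 rad. I'll lift the arm and move across.

Call:
apply_moves(
  series=[
    {"z":-0.075,"wz":-0.056,"fingers":-1},
    {"x":-0.0445,"y":0.0518,"z":-0.01,"fingers":-1},
    {"x":-0.0445,"y":0.0518,"fingers":-1},
    {"x":-0.0445,"y":0.0518,"fingers":-1},
    {"x":-0.0445,"y":0.0518,"fingers":-1},
    {"x":-0.0445,"y":0.0518,"fingers":-1},
    {"x":-0.0445,"y":0.0518,"fingers":-1},
    {"fingers":-1},
  ],
  force=20,
)

```text
schema error: expected keys x, y, z, wx, wy, wz, fingers
```

Call:
apply_moves(
  series=[
    {"x":0,"y":0,"z":-0.075,"wx":0,"wy":0,"wz":-0.056,"fingers":-1},
    {"x":-0.0445,"y":0.0518,"z":-0.01,"wx":0,"wy":0,"wz":0,"fingers":-1},
    {"x":-0.0445,"y":0.0518,"z":0,"wx":0,"wy":0,"wz":0,"fingers":-1},
    {"x":-0.0445,"y":0.0518,"z":0,"wx":0,"wy":0,"wz":0,"fingers":-1},
    {"x":-0.0445,"y":0.0518,"z":0,"wx":0,"wy":0,"wz":0,"fingers":-1},
    {"x":-0.0445,"y":0.0518,"z":0,"wx":0,"wy":0,"wz":0,"fingers":-1},
    {"x":-0.0445,"y":0.0518,"z":0,"wx":0,"wy":0,"wz":0,"fingers":-1},
    {"x":0,"y":0,"z":0,"wx":0,"wy":0,"wz":0,"fingers":-1},
  ],
  force=20,
)

```text
clock: 1.1
tool_pos: [0.4212, 0.3359, 0.2745]
eef_rot: [0.756, 0.655, -0.003, 0.002]
contact_force: [-1.5, 0.8, 0.0]
opening: 0.117
```

Call:
apply_moves(
  series=[
    {"x":-0.0689,"y":0.0253,"z":0,"wx":0,"wy":0,"wz":0,"fingers":-1},
    {"x":-0.0689,"y":0.0253,"z":0,"wx":0,"wy":0,"wz":0,"fingers":-1},
    {"x":-0.0689,"y":0.0253,"z":0,"wx":0,"wy":0,"wz":0,"fingers":-1},
    {"x":-0.0689,"y":0.0253,"z":0,"wx":0,"wy":0,"wz":0,"fingers":-1},
    {"x":-0.0689,"y":0.0253,"z":0,"wx":0,"wy":0,"wz":0,"fingers":-1},
    {"x":-0.0689,"y":0.0253,"z":0,"wx":0,"wy":0,"wz":0,"fingers":-1},
    {"x":-0.0689,"y":0.0253,"z":0,"wx":0,"wy":0,"wz":0,"fingers":-1},
    {"x":-0.0689,"y":0.0253,"z":0,"wx":0,"wy":0,"wz":0,"fingers":-1},
  ],
)

```text
clock: 2.1
tool_pos: [0.5227, -0.1176, 0.2739]
eef_rot: [0.747, 0.664, -0.001, -0.003]
contact_force: [-0.0, -0.3, 0.4]
opening: 0.006
```

Call:
apply_moves(
  series=[
    {"x":0,"y":0,"z":0,"wx":0,"wy":0,"wz":0,"fingers":-1},
  ],
)

```text
clock: 2.22
tool_pos: [0.5229, -0.1224, 0.2732]
eef_rot: [0.75, 0.661, -0.002, -0.002]
contact_force: [-0.7, 1.3, 0.6]
opening: 0.002
```

Call:
apply_moves(
  series=[
    {"x":-0.036,"y":0.011,"z":0.03,"wx":0,"wy":0,"wz":0,"fingers":-1},
    {"x":-0.036,"y":0.011,"z":0.03,"wx":0,"wy":0,"wz":0,"fingers":-1},
    {"x":0,"y":0,"z":0,"wx":0,"wy":0,"wz":0,"fingers":-1},
  ],
)

```text
clock: 2.6
tool_pos: [0.5346, -0.1761, 0.2238]
eef_rot: [0.748, 0.664, 0.0, -0.004]
contact_force: [-0.2, -0.4, -1.3]
opening: 0.004
```

Call:
apply_moves(
  series=[
    {"x":0,"y":0,"z":0.015,"wx":0,"wy":0,"wz":0,"fingers":-1},
    {"x":0,"y":0,"z":0.012,"wx":0,"wy":0,"wz":0,"fingers":-1},
    {"x":0,"y":-0.006,"z":0.012,"wx":0,"wy":0,"wz":0,"fingers":-1},
    {"x":0,"y":-0.009,"z":0.015,"wx":0,"wy":0,"wz":0,"fingers":-1},
  ],
)

```text
clock: 3.1
tool_pos: [0.5244, -0.1671, 0.1805]
eef_rot: [0.745, 0.667, 0.003, -0.003]
contact_force: [0.3, 0.2, 2.5]
opening: 0.003
```

Call:
apply_moves(
  series=[
    {"x":-0.006,"y":-0.009,"z":0.015,"wx":0,"wy":0,"wz":0.006,"fingers":-1},
    {"x":-0.006,"y":-0.009,"z":0.016,"wx":0,"wy":0,"wz":0.006,"fingers":-1},
    {"x":0,"y":-0.007,"z":0.017,"wx":0,"wy":0,"wz":0,"fingers":-1},
    {"x":0,"y":-0.005,"z":0.017,"wx":0,"wy":0,"wz":0,"fingers":-1},
  ],
)

```text
clock: 3.6
tool_pos: [0.4978, -0.1694, 0.1274]
eef_rot: [0.756, 0.654, 0.004, -0.004]
contact_force: [-0.3, -0.6, 1.9]
opening: 0.004
```

Call:
apply_moves(
  series=[
    {"x":0,"y":-0.002,"z":0.012,"wx":0,"wy":0,"wz":0,"fingers":-1},
    {"x":0,"y":0,"z":0.008,"wx":0,"wy":0,"wz":0,"fingers":-1},
    {"x":0,"y":0,"z":0.004,"wx":0,"wy":0,"wz":0,"fingers":-1},
  ],
)

```text
clock: 3.98
tool_pos: [0.4955, -0.1678, 0.1072]
eef_rot: [0.756, 0.655, 0.004, -0.004]
contact_force: [-0.5, -1.0, 1.6]
opening: 0.006
```

Call:
apply_moves(
  series=[
    {"x":0,"y":0,"z":0.003,"wx":0,"wy":0,"wz":0,"fingers":-1},
  ],
)

```text
clock: 4.1
tool_pos: [0.4958, -0.1677, 0.1047]
eef_rot: [0.756, 0.655, 0.004, -0.004]
contact_force: [-0.1, -0.1, 1.2]
opening: 0.004
```

Call:
apply_moves(
  series=[
    {"x":0,"y":0,"z":0.003,"wx":0,"wy":0,"wz":0,"fingers":-1},
    {"x":0,"y":0,"z":0.003,"wx":0,"wy":0,"wz":0,"fingers":-1},
  ],
)

```text
clock: 4.35
tool_pos: [0.4963, -0.1677, 0.1]
eef_rot: [0.756, 0.655, 0.004, -0.004]
contact_force: [-0.7, 0.3, 0.5]
opening: 0.002
```

```bash
python3 - <<'E'
from h import *
im,d=snapshot('scene');save('scene2',im);P=pts(d,camera_model('scene')).reshape(-1,3)
ex=np.array([np.cos(np.radians(-8.6)),np.sin(np.radians(-8.6))]);c0=np.array([.5575,-.185])
d=P[:,:2]-c0;x=d@ex;y=d@[-ex[1],ex[0]]
for lo in np.arange(-.1,.1,.02):
    s=(x>lo)&(x<lo+.02)&(abs(y+.04)<.04)&(P[:,2]>.07);print(lo.round(2),np.median(P[s,2]).round(4),s.sum())
s=get_state();print(s['tool_pos'],s['contact_force'])
E
```

```text
-0.1 0.2831 410
-0.08 0.2386 1197
-0.06 0.2817 2543
-0.04 0.3604 3644
-0.02 0.4366 812
0.0 0.1219 423
0.02 0.1195 441
0.04 0.1163 478
0.06 0.1136 556
0.08 0.093 1162
[ 0.4961877  -0.16770267  0.09971211] [-1.42083266 -0.13922714 -0.15111973]
```

View pics/scene2.png

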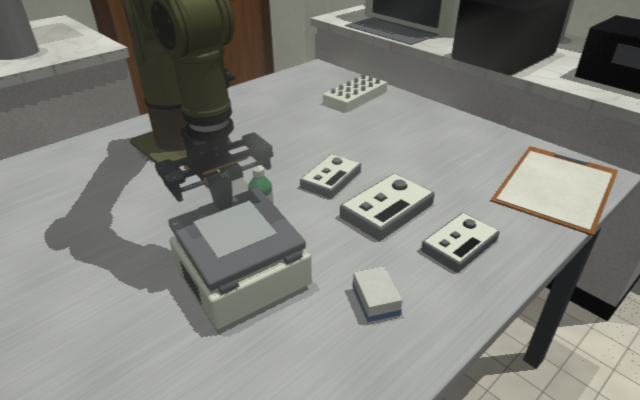

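```bash
python3 - <<'E'
from h import *
im,d=snapshot('top');P=pts(d,camera_model('top'));np.savez('top2.npz',im=im,P=P)
s=cv2.imread('pics/scene2.png')[150:270,150:320]
a=cv2.resize(s,(560,396),interpolation=cv2.INTER_CUBIC)
w,_=snapshot('wrist');w=cv2.cvtColor(w,cv2.COLOR_RGB2BGR)
t=cv2.cvtColor(im,cv2.COLOR_RGB2BGR)[140:300,330:500]
o=np.zeros((600,800,3),np.uint8);o[:300,:424]=cv2.resize(s,(424,300));o[:300,424:744]=cv2.resize(t,(320,300));o[300:600,:480]=cv2.resize(w,(480,300))
cv2.imwrite('pics/mix.png',o)
E
```

```text
(no output)
```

View pics/mix.png

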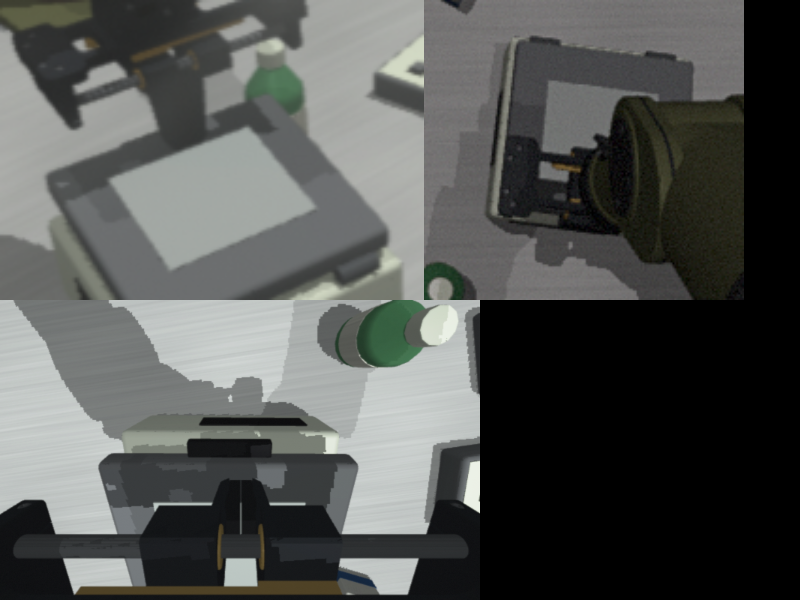

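The fingers are on the lid, but it is still at about 0.14 rad, and the TCP height doesn't agree with the lid surface. I'll check fingertip and lid depths with the wrist camera.

```bash
python3 - <<'E'
from h import *
s0=get_state();im,d=snapshot('wrist');cm=camera_model('wrist');P=pts(d,cm)
s=get_state();print(s['clock'],s['tool_pos'],s['contact_force'],s0['tool_pos'],R.from_quat(s['eef_rot']).as_matrix().round(3).tolist())
print(np.array(cm['world_from_camera']).round(3).tolist())
for u in(324,260,200,180):
    print(u,[(v,P[v,u].round(3).tolist()) for v in (205,215,225,235,245,255,262,280)])
ex=np.array([np.cos(np.radians(-8.6)),np.sin(np.radians(-8.6))]);c0=np.array([.5575,-.185])
for nm in('scene','top'):
    im,d=snapshot(nm);P=pts(d,camera_model(nm)).reshape(-1,3);q=P[:,:2]-c0;x=q@ex;y=q@[-ex[1],ex[0]]
    g=(x>-.02)&(x<.07)&(abs(y)<.08)&(P[:,2]>.1)&(P[:,2]<.15);print(nm,g.sum(),np.polyfit(x[g],P[g,2],1))
E
```

```text
4.55 [ 0.49629172 -0.16767423  0.09996969] [-0.41620811  0.22622957 -0.40363399] [ 0.49625728 -0.16772639  0.09991928] [[0.142, 0.99, 0.002], [0.99, -0.142, 0.011], [0.011, 0.0, -1.0]]
[[0.143, -0.937, -0.319, 0.412], [0.99, 0.139, 0.035, -0.157], [0.011, -0.32, 0.947, 0.276], [0.0, 0.0, 0.0, 1.0]]
324 [(205, [0.471, -0.162, 0.121]), (215, [0.474, -0.163, 0.126]), (225, [0.478, -0.163, 0.131]), (235, [0.483, -0.164, 0.131]), (245, [0.487, -0.165, 0.135]), (255, [0.486, -0.165, 0.146]), (262, [0.486, -0.165, 0.152]), (280, [0.486, -0.165, 0.166])]
260 [(205, [0.466, -0.196, 0.121]), (215, [0.469, -0.195, 0.127]), (225, [0.474, -0.196, 0.13]), (235, [0.479, -0.197, 0.13]), (245, [0.485, -0.198, 0.129]), (255, [0.491, -0.199, 0.128]), (262, [0.496, -0.201, 0.127]), (280, [0.459, -0.18, 0.202])]
200 [(205, [0.463, -0.229, 0.115]), (215, [0.465, -0.226, 0.126]), (225, [0.469, -0.225, 0.13]), (235, [0.474, -0.227, 0.13]), (245, [0.48, -0.229, 0.129]), (255, [0.487, -0.231, 0.128]), (262, [0.492, -0.233, 0.126]), (280, [0.504, -0.237, 0.125])]
180 [(205, [0.462, -0.241, 0.114]), (215, [0.464, -0.236, 0.126]), (225, [0.468, -0.236, 0.13]), (235, [0.473, -0.237, 0.13]), (245, [0.479, -0.239, 0.128]), (255, [0.485, -0.242, 0.127]), (262, [0.49, -0.243, 0.127]), (280, [0.501, -0.247, 0.127])]
scene 3695 [-0.1297972   0.12308097]
top 2687 [-0.1310562   0.12241877]
```

Call:
apply_moves(
  series=[
    {"x":0,"y":0,"z":-0.04,"wx":0,"wy":0,"wz":0,"fingers":-1},
    {"x":0,"y":0,"z":-0.04,"wx":0,"wy":0,"wz":0,"fingers":-1},
    {"x":0,"y":0,"z":0,"wx":0,"wy":0,"wz":0,"fingers":-1},
  ],
)

```text
clock: 5.03
tool_pos: [0.4961, -0.1683, 0.1654]
eef_rot: [0.756, 0.655, 0.004, -0.004]
contact_force: [0.8, 0.6, -0.6]
opening: 0.004
```

```bash
cat > w.py <<'E'
from h import *
im,d=snapshot('wrist');P=pts(d,camera_model('wrist'));save('wr_'+str(round(get_state()['clock']*100)),im)
s=get_state();p=s['tool_pos'];print(s['clock'],p,s['contact_force'])
for u in(324,310): print(u,[(v,P[v,u].round(3).tolist()) for v in range(200,290,8)])
ex=np.array([np.cos(np.radians(-8.6)),np.sin(np.radians(-8.6))]);c0=np.array([.5575,-.185])
for nm in('scene','top'):
    im,d=snapshot(nm);P=pts(d,camera_model(nm)).reshape(-1,3);q=P[:,:2]-c0;x=q@ex;y=q@[-ex[1],ex[0]]
    g=(x>-.02)&(x<.07)&(abs(y)<.08)&(P[:,2]>.1)&(P[:,2]<.15);print(nm,g.sum(),np.polyfit(x[g],P[g,2],1))
    if nm=='scene':
        c=(np.hypot(P[:,0]-p[0],P[:,1]-p[1])<.03)&(P[:,2]>p[2]-.03)&(P[:,2]<p[2]+.1);print('finger pts',c.sum(),np.percentile(P[c,2],[0,2,10,50]).round(3) if c.any() else '')
E
python3 w.py
```

```text
5.075 [ 0.49511832 -0.1680704   0.16417013] [ 0.10186285  0.37841373 -0.36355121]
324 [(200, [0.487, -0.164, 0.128]), (208, [0.494, -0.165, 0.127]), (216, [0.501, -0.166, 0.126]), (224, [0.507, -0.166, 0.126]), (232, [0.513, -0.167, 0.127]), (240, [0.486, -0.165, 0.194]), (248, [0.486, -0.165, 0.202]), (256, [0.485, -0.165, 0.211]), (264, [0.486, -0.165, 0.217]), (272, [0.487, -0.166, 0.221]), (280, [0.486, -0.166, 0.229]), (288, [0.485, -0.166, 0.236])]
310 [(200, [0.486, -0.174, 0.128]), (208, [0.492, -0.175, 0.127]), (216, [0.499, -0.176, 0.126]), (224, [0.505, -0.177, 0.127]), (232, [0.512, -0.178, 0.126]), (240, [0.485, -0.172, 0.194]), (248, [0.484, -0.172, 0.203]), (256, [0.485, -0.172, 0.21]), (264, [0.485, -0.172, 0.217]), (272, [0.485, -0.171, 0.224]), (280, [0.484, -0.171, 0.231]), (288, [0.485, -0.171, 0.235])]
scene 3700 [-0.1302415   0.12307903]
finger pts 623 [0.195 0.197 0.204 0.227]
top 2520 [-0.1358715   0.12267574]
```

The visible fingertips sit about 30 mm above the reported TCP. The scene and wrist cameras agree on this, and it matches the lid contact. I'll treat the real tip as TCP z + 0.030 and finish shutting the lid.

Call:
apply_moves(
  series=[
    {"x":-0.008,"y":0,"z":0.04,"wx":0,"wy":0,"wz":0,"fingers":-1},
    {"x":0,"y":0,"z":0.03,"wx":0,"wy":0,"wz":0,"fingers":-1},
    {"x":0,"y":-0.002,"z":0.015,"wx":0,"wy":0,"wz":0,"fingers":-1},
    {"x":0,"y":-0.002,"z":0.01,"wx":0,"wy":0,"wz":0,"fingers":-1},
    {"x":0,"y":0,"z":0.006,"wx":0,"wy":0,"wz":0,"fingers":-1},
  ],
)

```text
clock: 5.8
tool_pos: [0.4885, -0.1724, 0.0804]
eef_rot: [0.755, 0.655, 0.002, -0.007]
contact_force: [-13.6, 4.1, 74.1]
opening: 0.007
```

Call:
apply_moves(
  series=[
    {"x":0,"y":0,"z":0.004,"wx":0,"wy":0,"wz":0,"fingers":-1},
    {"x":0,"y":0,"z":0.004,"wx":0,"wy":0,"wz":0,"fingers":-1},
  ],
)

```text
clock: 6.05
tool_pos: [0.4885, -0.1724, 0.0809]
eef_rot: [0.755, 0.655, 0.002, -0.004]
contact_force: [-6.0, 1.5, 27.6]
opening: 0.005
```

Call:
apply_moves(
  series=[
    {"x":0,"y":0,"z":-0.03,"wx":0,"wy":0,"wz":0,"fingers":-1},
    {"x":0,"y":0,"z":-0.07,"wx":0,"wy":0,"wz":0,"fingers":-1},
    {"x":0,"y":0,"z":-0.07,"wx":0,"wy":0,"wz":0,"fingers":-1},
    {"x":0,"y":0,"z":-0.03,"wx":0,"wy":0,"wz":0,"fingers":-1},
    {"x":0,"y":0,"z":0,"wx":0,"wy":0,"wz":0,"fingers":-1},
  ],
)

```text
clock: 6.68
tool_pos: [0.4888, -0.1735, 0.2476]
eef_rot: [0.755, 0.656, 0.002, -0.003]
contact_force: [-0.0, -0.1, -0.1]
opening: -0.001
```

```bash
python3 w.py | grep -v "^3"
```

```text
6.725 [ 0.4880481  -0.17338261  0.24659047] [-0.01154516 -0.1594993   0.10437891]
scene 3271 [-0.01558531  0.112901  ]
finger pts 792 [0.277 0.28  0.286 0.311]
top 3065 [-0.01862988  0.11223769]
```

The lid reads about 0.016 rad in both views, so it is shut. Now I'll move over to the key.

Call:
apply_moves(
  series=[
    {"x":0.0734,"y":0.0082,"z":0,"wx":0,"wy":0,"wz":0,"fingers":-1},
    {"x":0.0734,"y":0.0082,"z":0,"wx":0,"wy":0,"wz":0,"fingers":-1},
    {"x":0.0734,"y":0.0082,"z":0,"wx":0,"wy":0,"wz":0,"fingers":-1},
    {"x":0.0734,"y":0.0082,"z":0,"wx":0,"wy":0,"wz":0,"fingers":-1},
    {"x":0.0734,"y":0.0082,"z":0,"wx":0,"wy":0,"wz":0,"fingers":-1},
    {"x":0.0734,"y":0.0082,"z":0,"wx":0,"wy":0,"wz":0,"fingers":-1},
    {"x":0.0734,"y":0.0082,"z":0,"wx":0,"wy":0,"wz":0,"fingers":-1},
    {"x":0,"y":0,"z":0,"wx":0,"wy":0,"wz":0,"fingers":-1},
  ],
)

```text
clock: 7.82
tool_pos: [0.5869, 0.2362, 0.2291]
eef_rot: [0.757, 0.654, -0.012, -0.012]
contact_force: [0.2, 0.1, 0.4]
opening: 0.005
```

```bash
cat > g.py <<'E'
from h import *
import sys
t=np.array([float(a) for a in sys.argv[1:4]]);s=get_state();r=R.from_quat(s['eef_rot'])
z=r.as_matrix()[:,2];ax=np.cross(z,[0,0,-1]);w=r.inv().apply(ax)
print(s['tool_pos'].round(4),s['contact_force'].round(2),'shift',(r.inv().apply(t-s['tool_pos'])/.8).round(4),'turn',(w/np.pi).round(4))
E
python3 g.py .592 .227 .08
```

```text
[0.5869 0.2362 0.2291] [0.22 0.1  0.4 ] shift [-0.0102  0.0143  0.186 ] turn [-0.0108  0.0005 -0.    ]
```

Call:
apply_moves(
  series=[
    {"x":-0.0102,"y":0.008,"z":0.05,"wx":-0.0108,"wy":0,"wz":0,"fingers":-1},
    {"x":0,"y":0,"z":0.06,"wx":0,"wy":0,"wz":0,"fingers":-1},
    {"x":0,"y":0,"z":0.06,"wx":0,"wy":0,"wz":0,"fingers":-1},
    {"x":0,"y":0,"z":0,"wx":0,"wy":0,"wz":0,"fingers":-1},
  ],
)

```text
clock: 8.32
tool_pos: [0.5875, 0.2222, 0.0837]
eef_rot: [0.757, 0.654, -0.006, 0.001]
contact_force: [0.4, 0.6, 0.6]
opening: 0.006
```

```bash
python3 g.py .592 .227 .03; python3 - <<'E'
from h import *
im,d=snapshot('wrist');save('wk',im);s=get_state();p=s['tool_pos']
im2,d2=snapshot('scene');P=pts(d2,camera_model('scene'));save('sk',cv2.resize(im2[110:260,300:500],(800,600)))
m=(abs(P[...,0]-p[0])<.03)&(abs(P[...,1]-p[1])<.035)&(P[...,2]>p[2]+.01)&(P[...,2]<p[2]+.06);q=P[m];print(np.percentile(q[:,2],[0,2,10]),q.min(0),q.max(0))
E
```

```text
[0.5875 0.2222 0.0837] [0.38 0.55 0.57] shift [0.0074 0.0051 0.067 ] turn [-0.0019  0.0031  0.    ]
[0.11713892 0.11793657 0.12183985] [0.57691148 0.20647859 0.11713892] [0.6039458  0.24097259 0.14580369]
```

View pics/wk.png

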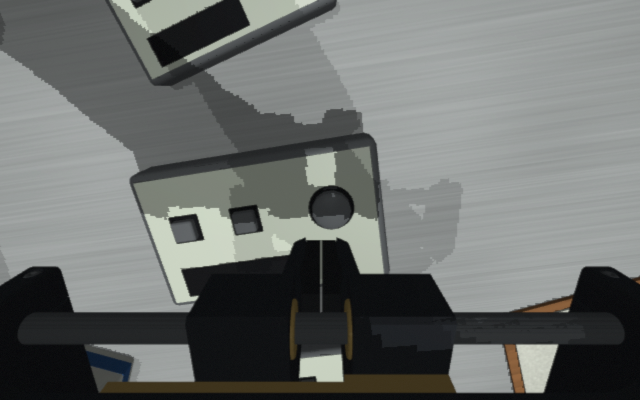

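View pics/sk.png

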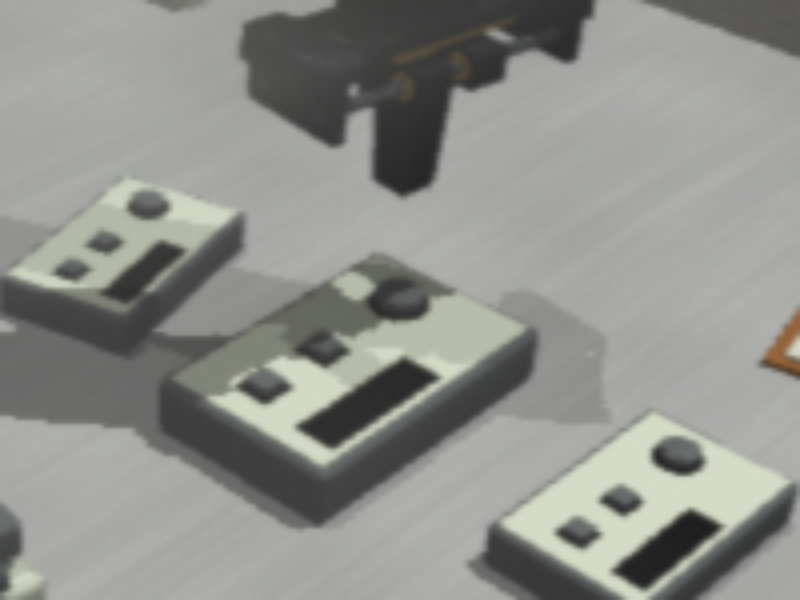

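The wrist view shows the fingers just behind the round key at (331,207), and the scene crop shows the tip above the largest pad. I'll correct the position and come down in stages.

Call:
apply_moves(
  series=[
    {"x":0.0074,"y":0.0051,"z":0.03,"wx":-0.0019,"wy":0.0031,"wz":0,"fingers":-1},
    {"x":0,"y":0,"z":0.03,"wx":0,"wy":0,"wz":0,"fingers":-1},
    {"x":0,"y":0,"z":0,"wx":0,"wy":0,"wz":0,"fingers":-1},
    {"x":0,"y":0,"z":0,"wx":0,"wy":0,"wz":0,"fingers":-1},
  ],
)

```text
clock: 8.93
tool_pos: [0.6039, 0.2316, 0.0491]
eef_rot: [0.758, 0.653, 0.013, 0.004]
contact_force: [0.7, 0.1, -1.0]
opening: 0.005
```

```bash
python3 g.py .592 .227 .022
```

```text
[0.6039 0.2316 0.0491] [ 0.7   0.1  -1.05] shift [-0.0084 -0.0146  0.0334] turn [ 0.0071 -0.0046  0.    ]
```

Call:
apply_moves(
  series=[
    {"x":-0.004,"y":-0.007,"z":0,"wx":0.0035,"wy":-0.0023,"wz":0,"fingers":-1},
    {"x":0,"y":0,"z":0,"wx":0,"wy":0,"wz":0,"fingers":-1},
    {"x":0,"y":0,"z":0,"wx":0,"wy":0,"wz":0,"fingers":-1},
  ],
)

```text
clock: 9.3
tool_pos: [0.5993, 0.2298, 0.0523]
eef_rot: [0.758, 0.653, 0.008, 0.002]
contact_force: [-0.6, -0.2, 0.3]
opening: 0.003
```

```bash
python3 g.py .592 .227 .022
```

```text
[0.5993 0.2298 0.0523] [-0.59 -0.2   0.26] shift [-0.0051 -0.0091  0.0377] turn [ 0.0046 -0.003  -0.    ]
```

Call:
apply_moves(
  series=[
    {"x":-0.0045,"y":-0.008,"z":0.01,"wx":0.0043,"wy":-0.0027,"wz":0,"fingers":-1},
    {"x":0,"y":0,"z":0,"wx":0,"wy":0,"wz":0,"fingers":-1},
    {"x":0,"y":0,"z":0.01,"wx":0,"wy":0,"wz":0,"fingers":-1},
    {"x":0,"y":0,"z":0,"wx":0,"wy":0,"wz":0,"fingers":-1},
    {"x":0,"y":0,"z":0,"wx":0,"wy":0,"wz":0,"fingers":-1},
  ],
)

```text
clock: 9.93
tool_pos: [0.5916, 0.2269, 0.0344]
eef_rot: [0.758, 0.653, -0.0, -0.0]
contact_force: [0.0, 0.4, -0.6]
opening: 0.005
```

```bash
python3 g.py .592 .227 .022
```

```text
[0.5916 0.2269 0.0344] [ 0.03  0.38 -0.64] shift [0.0002 0.0005 0.0154] turn [-0.0003  0.0001 -0.    ]
```

Call:
apply_moves(
  series=[
    {"x":0,"y":0,"z":0.006,"wx":0,"wy":0,"wz":0,"fingers":-1},
    {"x":0,"y":0,"z":0.005,"wx":0,"wy":0,"wz":0,"fingers":-1},
    {"x":0,"y":0,"z":0,"wx":0,"wy":0,"wz":0,"fingers":-1},
  ],
)

```text
clock: 10.3
tool_pos: [0.5917, 0.227, 0.025]
eef_rot: [0.758, 0.653, -0.0, -0.0]
contact_force: [-0.2, -0.4, 0.1]
opening: 0.007
```

Call:
apply_moves(
  series=[
    {"x":0,"y":0,"z":0.001,"wx":0,"wy":0,"wz":0,"fingers":-1},
    {"x":0,"y":0,"z":0,"wx":0,"wy":0,"wz":0,"fingers":-1},
  ],
)

```text
clock: 10.55
tool_pos: [0.5918, 0.227, 0.0242]
eef_rot: [0.758, 0.653, -0.0, -0.0]
contact_force: [-0.6, -0.2, -0.7]
opening: 0.008
```

Call:
apply_moves(
  series=[
    {"x":0,"y":0,"z":0.0025,"wx":0,"wy":0,"wz":0,"fingers":-1},
    {"x":0,"y":0,"z":0.0015,"wx":0,"wy":0,"wz":0,"fingers":-1},
    {"x":0,"y":0,"z":0,"wx":0,"wy":0,"wz":0,"fingers":-1},
  ],
)

```text
clock: 10.92
tool_pos: [0.5919, 0.227, 0.021]
eef_rot: [0.758, 0.653, -0.0, -0.0]
contact_force: [-0.6, -0.2, -0.0]
opening: 0.006
```

Call:
apply_moves(
  series=[
    {"x":0,"y":0,"z":0.001,"wx":0,"wy":0,"wz":0,"fingers":-1},
    {"x":0,"y":0,"z":0,"wx":0,"wy":0,"wz":0,"fingers":-1},
  ],
)

```text
clock: 11.18
tool_pos: [0.5919, 0.2271, 0.0201]
eef_rot: [0.758, 0.653, -0.0, -0.0]
contact_force: [-0.1, 0.2, 0.2]
opening: 0.002
```

Call:
apply_moves(
  series=[
    {"x":0,"y":0,"z":0.001,"wx":0,"wy":0,"wz":0,"fingers":-1},
    {"x":0,"y":0,"z":0,"wx":0,"wy":0,"wz":0,"fingers":-1},
  ],
)

```text
clock: 11.42
tool_pos: [0.592, 0.227, 0.0194]
eef_rot: [0.758, 0.653, -0.0, -0.0]
contact_force: [0.5, 0.3, -0.1]
opening: 0.008
```

Call:
apply_moves(
  series=[
    {"x":0,"y":0,"z":0.001,"wx":0,"wy":0,"wz":0,"fingers":-1},
    {"x":0,"y":0,"z":0,"wx":0,"wy":0,"wz":0,"fingers":-1},
  ],
)

```text
clock: 11.68
tool_pos: [0.592, 0.227, 0.0185]
eef_rot: [0.758, 0.653, -0.0, -0.0]
contact_force: [1.2, 0.1, -0.4]
opening: 0.006
```

Call:
apply_moves(
  series=[
    {"x":0,"y":0,"z":0.001,"wx":0,"wy":0,"wz":0,"fingers":-1},
    {"x":0,"y":0,"z":0,"wx":0,"wy":0,"wz":0,"fingers":-1},
  ],
)

```text
clock: 11.92
tool_pos: [0.5921, 0.2271, 0.0181]
eef_rot: [0.758, 0.653, 0.0, -0.0]
contact_force: [-0.9, 0.0, 3.3]
opening: 0.005
```

Call:
apply_moves(
  series=[
    {"x":0,"y":0,"z":0.001,"wx":0,"wy":0,"wz":0,"fingers":-1},
  ],
)

```text
clock: 12.05
tool_pos: [0.5921, 0.2271, 0.0175]
eef_rot: [0.758, 0.653, 0.0, -0.0]
contact_force: [-0.9, -0.4, 3.0]
opening: 0.005
```

Call:
apply_moves(
  series=[
    {"x":0,"y":0,"z":0.001,"wx":0,"wy":0,"wz":0,"fingers":-1},
  ],
)

```text
clock: 12.18
tool_pos: [0.5921, 0.2271, 0.0169]
eef_rot: [0.758, 0.653, 0.0, 0.0]
contact_force: [-1.1, 0.3, 4.2]
opening: 0.003
```

Call:
apply_moves(
  series=[
    {"x":0,"y":0,"z":0.001,"wx":0,"wy":0,"wz":0,"fingers":-1},
  ],
)

```text
clock: 12.3
tool_pos: [0.5921, 0.2271, 0.0163]
eef_rot: [0.758, 0.653, 0.0, 0.0]
contact_force: [-1.1, -0.8, 3.7]
opening: 0.008
```

Call:
apply_moves(
  series=[
    {"x":0,"y":0,"z":0.0005,"wx":0,"wy":0,"wz":0,"fingers":-1},
  ],
)

```text
clock: 12.42
tool_pos: [0.5921, 0.2271, 0.016]
eef_rot: [0.758, 0.653, 0.0, 0.0]
contact_force: [-1.6, -0.8, 4.7]
opening: 0.007
```

Call:
apply_moves(
  series=[
    {"x":0,"y":0,"z":0.001,"wx":0,"wy":0,"wz":0,"fingers":-1},
  ],
)

```text
clock: 12.55
tool_pos: [0.5921, 0.2271, 0.0151]
eef_rot: [0.758, 0.653, 0.0, 0.0]
contact_force: [-0.7, -1.2, 2.2]
opening: 0.006
```

Call:
apply_moves(
  series=[
    {"x":0,"y":0,"z":0.0005,"wx":0,"wy":0,"wz":0,"fingers":-1},
  ],
)

```text
clock: 12.68
tool_pos: [0.5921, 0.2271, 0.0144]
eef_rot: [0.758, 0.653, 0.0, 0.0]
contact_force: [0.5, -0.8, 1.3]
opening: 0.007
```

The force dropped from 4.7 N to 1.3 N, which is the click, at about 4 mm of travel. I'll lift straight up.

Call:
apply_moves(
  series=[
    {"x":0,"y":0,"z":-0.005,"wx":0,"wy":0,"wz":0,"fingers":-1},
    {"x":0,"y":0,"z":-0.02,"wx":0,"wy":0,"wz":0,"fingers":-1},
    {"x":0,"y":0,"z":-0.05,"wx":0,"wy":0,"wz":0,"fingers":-1},
    {"x":0,"y":0,"z":-0.07,"wx":0,"wy":0,"wz":0,"fingers":-1},
    {"x":0,"y":0,"z":-0.07,"wx":0,"wy":0,"wz":0,"fingers":-1},
    {"x":0,"y":0,"z":-0.03,"wx":0,"wy":0,"wz":0,"fingers":-1},
    {"x":0,"y":0,"z":0,"wx":0,"wy":0,"wz":0,"fingers":-1},
    {"x":0,"y":0,"z":0,"wx":0,"wy":0,"wz":0,"fingers":-1},
  ],
)

```text
clock: 13.68
tool_pos: [0.592, 0.2271, 0.2198]
eef_rot: [0.758, 0.653, 0.001, 0.0]
contact_force: [-1.4, 0.1, 0.2]
opening: 0.007
```

```bash
python3 - <<'E'
from h import *
P0=np.load('scene.npz')['P']
im,d=snapshot('scene');P=pts(d,camera_model('scene'))
k=lambda Q,u,v:np.median(Q[v-2:v+3,u-3:u+4,2]).round(4)
print('key z',k(P,399,183),'before',k(P0,399,183))
def hi(Q,c,zr,r):
    m=(np.hypot(Q[...,0]-c[0],Q[...,1]-c[1])<r)&(Q[...,2]>zr[0])&(Q[...,2]<zr[1]);return Q[m].mean(0).round(4),m.sum()
print('carton',hi(P,(.768,-.05),(.04,.05),.08),hi(P0,(.768,-.05),(.04,.05),.08))
im,d=snapshot('top');T=pts(d,camera_model('top'));T0=np.load('top.npz')['P']
print('bottle',hi(T,(.407,-.027),(.07,.13),.06),hi(T0,(.407,-.027),(.07,.13),.06))
ex=np.array([np.cos(np.radians(-8.6)),np.sin(np.radians(-8.6))]);q=T[...,:2]-[.5575,-.185];x=q@ex;y=q@[-ex[1],ex[0]]
g=(x>-.07)&(x<.07)&(abs(y)<.08)&(T[...,2]>.1)&(T[...,2]<.15);print('lid',np.polyfit(x[g],T[g][:,2],1));s=get_state();print(s['clock'],s['tool_pos'],s['contact_force'])
E
```

```text
key z 0.0481 before 0.0487
carton (array([ 0.7715, -0.0504,  0.0454]), np.int64(1327)) (array([ 0.7714, -0.0503,  0.0453]), np.int64(1320))
bottle (array([ 0.4078, -0.0266,  0.0873]), np.int64(510)) (array([ 0.4081, -0.0265,  0.087 ]), np.int64(513))
lid [-0.00417876  0.1116521 ]
13.775 [0.59186863 0.22704237 0.21922617] [ 0.09803053 -0.24772538 -0.10607804]
```

All checks are good, so I'll hand it in.

```bash
python3 -c "
from plant import *
print(finish_job())"
```

```text
the job is handed in; nothing more can be done
None
```

I shut the incubator lid, pressed the large round start key through its click, let it spring back, and handed the job in at about 14 s. No verdict was reported.

**Start key:** I pressed the key on the largest of the three pads in small steps. The force climbed to about 4.7 N, then dropped to 1.3 N at roughly 4 mm of travel. I stopped there and lifted straight up.

**Last checks:**

| Item | Reading |
|---|---|
| Lid angle | about 0.004 rad (limit 0.06) |
| Key top height | 48.1 mm (48.7 mm at the start), so it has sprung back |
| Bottle and carton | moved less than 1 mm |
| Tool | clear of everything, contact force about zero |

I did not measure the square keys separately at the end. The fingers came down only on the round key, 67 mm from the nearer one.

**What disagreed or went wrong:**
- **Fingertip position:** with the gripper shut, the fingertips sat about 30 mm above the reported TCP. The first push therefore left the lid at 0.13 rad. I found this with the cameras, allowed for it, and closed the lid fully on the second push.
- **Force peak:** that second push read 74 N at the wrist for a moment when the lid reached its stop. This is under the 120 N limit, but higher than I intended.

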